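# Shut the beam shutter, open the calibration chamber and hold its gate wide

### The arm

A 7-joint arm with a two-finger parallel gripper is mounted at the origin on a cart in front of the work surface, level with it; the furniture and walls round the work are solid. World frame = base frame: x ahead of the robot, y to its left, z up, the work surface at z = 0. Lengths are in m, angles in rad, forces in N, time in s.
With the tool pointing down it reaches from about 0.35 to 0.775 m from the base axis. Payload 3.1 kg.
Tool frame: the origin (TCP) lies on the centre line of the jaws, within the pads' length; the fingertips stand 17 mm ahead of it and the grasp point (between the pads) lies 2 mm behind it; z points along the fingers, y is the line along which they close (so a half turn about z gives the same grasp; the last joint's range is limited). The gripper opens to 85 mm and grips with 20 to 120 N. Pads are 22 mm wide; open, the fingers measure 114 mm over their backs; the gripper's body (76 mm by 85 mm) begins 54 mm behind the grasp point. The pads swing forward as they close: fully open they stand 13 mm farther back than shut.
Start: joints at [-1.266, 0.311, 0.014, 1.512, -0.004, 1.319, -0.027], TCP at [0.187, 0.517, 0.248] pointing down, gripper open.
Joint ranges: [-2.7, 2.7], [-0.3, 1.91], [-1.27, 1.3], [0.12, 2.57], [-1.44, 4.58], [0.2, 2.03], [-3.05, 3.05]. Speed limits (rad/s): [2.79, 2.79, 3.14, 3.14, 3.14, 3.14, 3.14].

### API

Orientations are given as [roll, pitch, yaw] about the fixed x, y, z axes, in that order (R = Rz(yaw) Ry(pitch) Rx(roll)).
In Python, from plant import env gives the robot as it stands.
- The arm moves only by the tool servo_tool, never from a script. Its argument "motion" is text: rows parted by semicolons, each of 5 numbers parted by spaces: the opening, from -1 (shut) to 1 (fully open), then the shift along the tool's x, y, z scaled (see below), then the turn about the tool's z scaled (see below). A call has 1 to 8 rows; each row is the pose to reach, as a shift and turn from the pose commanded when the call began, along the tool's axes at that moment; what a row does not reach only later rows make up. The controller multiplies each number of a shift by 0.2 m and each number of a turn by 90 degrees. A row lasts 1/10 s, in which the tool goes at most 50 mm and 8.59 degrees, less where a joint would pass 70% of its speed; a pose out of reach is approached as far as the arm can. A call with a number of a shift or a turn outside -1 to 1 is refused whole. A call with a gripper value outside its range is refused whole. The fingers move at their own pace and stop on an object; the grip force is fixed at half the most. Time passes only in rows, so rows that repeat a pose let the fingers close. It gives the time, the measured TCP pose, the force, the opening and the grip force at its end, in the units of the state.
- env.get_obs(): the state, without advancing time (a new reading comes with each control period).
- env.grab_frame(name): name is "scene" or "top" or "wrist"; returns the picture (480x640x3 uint8, blue, green, red); there is no depth.
- env.camera_params(name): a dict with "camera_matrix" (3x3 intrinsics, pixels), "rvec" (rotation vector, rad) and "tvec" (3), from world to camera coordinates, as OpenCV has them; the wrist camera has in their place "tool_from_camera" (4x4, takes a point from camera to tool coordinates, whose origin is the TCP and whose axes are the flange's). Camera axes: x right, y down, z forward; pixel columns grow to the right and rows downward; lengths in m; the calibration is good to about 2 mm. A picture is of the moment at which its call begins: read the wrist's pose just before it. camera_params takes no time and is no camera call.
- env.job_done(): hands the job in; it is judged then, once.
The state is a dict: "time_s": time; "qpos": joint angles; "dq": joint speeds; "joint_efforts": joint torques, N m; "position": TCP position; "eef_rot": TCP orientation; "contact_force": force on the tool from outside, world axes, zero at the start; "ft_torque": the same for the moment, N m; "grip_width": finger opening in m; "gripper_force": force on a finger pad.
Only numpy, scipy, OpenCV 4.12 (cv2) and the standard library are available. Lean on these libraries where they do the work, as an engineer would, in place of code of your own. Each camera call takes 0.05 s, during which the arm holds its last target. There are 200 camera calls.

### The job

Open the light-tight calibration chamber for a colleague who will take out the block: swing the blue-knobbed shutter lever on its roof all the way back to its stop and let it spring home, which shuts the beam and unlocks the main catch, then squeeze the yellow main catch against its post so that the gate pops ajar onto its safety catch, and let go. Squeeze the red safety catch against its post in the same way and let go, then swing the gate by its black knob past the detent until it stands wide open, at about a right angle. The gate closes itself, so the program finishes while the gripper still holds it wide by the knob; leave the mouse, vial, dish and tweezers where they are.

Things in the scene. Friction and masses are not known exactly. Their poses are not given: they have to be found in the camera images.
- chamber: Fixed grey metal box, 156 x 144 x 95 mm on the bench, black gate on its front. Origin under its centre at bench level, x to its rear, y to its left (seen from the robot), z up; the roof is at z = 95 mm. All lengths below are in this frame. On the roof: the two catches along the front edge, the shutter lever behind them; all stand clear from above. A calibration block is inside.
- lever (a joint): Shutter lever, angle in rad: 0 at rest (arm towards the chamber's -y and a little forward), 0.9 at its stop; grows anticlockwise seen from above, the knob moving to the rear. Sprung, 3.5 N at the knob near the stop; it flies home when let go. Fully swung it carries the shutter slide over, which stays there.
- lever_knob (a point): Middle of the lever's upright blue knob: 14 mm thick, 30 mm tall, its top 15 mm above this point, the lever's arm 14 mm below it; 55 mm from the pivot. At rest the knob stands at about (31, -14) mm in the chamber's frame.
- lever_pivot (a point): Point on the lever's vertical axis at the height of lever_knob, at (55, 35) mm in the chamber's frame.
- shutter (a joint): Shutter slide on the roof, m: 0 to 0.002 with the shutter open (orange patch in the window), 0.013 to 0.015 shut (green patch). While open, its upright steel finger stands behind the yellow tab and blocks the main catch: do not force it. It stays where it is left.
- main_catch (a joint): Yellow main catch, rad: 0 at rest, 0.32 fully squeezed. Its hook lifts and frees the gate at about 0.22. Needs up to 6 N at the tab; springs back when let go. Released, the gate pops to about 0.16 rad, out of this hook's reach.
- main_tab: Yellow upright tab of the main catch: a plate 5 mm thick (x), 22 mm wide (y), top 48 mm above the roof. Origin at its foot on its pivot, 5 mm above the roof; it tips to the rear (+x), towards its post, about the y axis.
- main_post: Fixed upright post behind the yellow tab, 8 mm thick (x), 13 mm wide (y), 44 mm tall, yellow band. Origin at its foot on the roof, 19 mm behind the tab's and 4 mm to its left. It does not move: centre the gripper 7 mm ahead of its rear face, so that the rear finger just meets it while the front finger brings the tab back.
- main_catch_grip (a point): Front face of the yellow tab, 39 mm above the roof, where a finger presses; moves with the tab. At rest the post's rear face lies 25.5 mm behind it (the width to take hold of), fully squeezed about 15 mm. Fingertips stay 18 mm or more above the roof here, so that the hook can lift under them.
- safety_catch (a joint): Red safety catch, rad: as the main catch (0 at rest, 0.32 fully squeezed), frees the gate at about 0.18. It holds the gate at about 0.16 rad after the main catch; squeezed then, the gate pops on to about 0.4 rad. Squeezed before, it does nothing.
- safety_tab: Red upright tab of the safety catch, same shape and motion as the yellow one, 40 mm to its left (+y).
- safety_post: Fixed post behind the red tab, as the yellow tab's.
- safety_catch_grip (a point): Front face of the red tab, 39 mm above the roof; as main_catch_grip.
- gate (a joint): Gate on the chamber's front, hinged upright at its left end, rad: 0 shut, 1.75 at its end stop; opens towards the robot, turning clockwise seen from above. Sprung shut (1 N at the knob when open). The detent must be pushed past between 0.6 and 1.1 rad (about 4 N at the knob). Let go beyond it the gate falls back to about 1.0 rad and rests there.
- gate_hinge (a point): Point on the gate's hinge axis at roof height, at (-74.5, 64) mm in the chamber's frame.
- gate_knob: Upright black round knob on a bracket at the gate's free end, 15 to 17 mm thick, 46 mm tall. Origin at its foot, 92 mm above the bench, axis z up; 130 mm from the hinge axis. Nothing rises beside it above the roof, so it can be gripped from above at any yaw and turns in the grip; fingertips stay 5 mm or more above the roof.
- mouse: Black computer mouse, 123 x 62 x 37 mm, loose bystander. Origin under its centre.
- black_cap_vial: Glass vial with black cap, 22 mm thick, 50 mm tall, loose bystander. Origin under its centre.
- petri_dish: Clear dish, 61 mm wide, 14 mm high, loose bystander. Origin under its centre.
- tweezers: Steel tweezers, 122 mm long, lying flat, loose bystander. Origin under the middle.

How it is judged:
On the way, in this order (a step that is already met when the one before it is completed fails the run):
1. the shutter lever is swung back to its stop and the shutter is shut (value of joint lever above 0.8 rad and value of joint shutter above 0.01 m), for 0.02 s.
2. the lever has been let go and has sprung home (value of joint lever below 0.12 rad and value of joint shutter above 0.01 m), for 0.1 s.
3. the main catch is squeezed between the fingers against its post and the gate is ajar on the safety catch (value of joint main_catch above 0.16 rad and contact force between the fingers and main_tab above 0.5 N and contact force between the fingers and main_post above 0.5 N and value of joint gate between 0.1 and 0.22 rad), for 0.1 s.
4. the main catch has been let go and the safety catch is squeezed against its post, which frees the gate (value of joint main_catch below 0.1 rad and value of joint safety_catch above 0.12 rad and contact force between the fingers and safety_tab above 0.5 N and contact force between the fingers and safety_post above 0.5 N and value of joint gate above 0.25 rad), for 0.1 s.
5. the safety catch has been let go and the gate is swung by its knob past the detent (value of joint safety_catch below 0.1 rad and value of joint gate above 1.15 rad and contact force between the fingers and gate_knob above 0.3 N), for 0.02 s.
At the end, for the whole second after the job is handed in: The gate stands still at more than 1.4 rad (80 degrees), held by the fingers on its knob (over 0.3 N); shutter shut (over 10 mm), lever home (under 0.12 rad), both catches let go (under 0.1 rad) (all of step 2 and value of joint gate above 1.4 rad and velocity of joint gate between -0.1 and 0.1 rad/s and contact force between the fingers and gate_knob above 0.3 N and value of joint each of main_catch, safety_catch below 0.1 rad); the arm keeps its last pose, push and grip.
It fails at once if the mouse is moved by more than 25 mm (distance of mouse from where it was at the start of the episode above 0.025 m).
It fails at once if the black cap vial is moved by more than 25 mm (distance of black_cap_vial from where it was at the start of the episode above 0.025 m).
It fails at once if the petri dish is moved by more than 25 mm (distance of petri_dish from where it was at the start of the episode above 0.025 m).
It fails at once if the tweezers is moved by more than 25 mm (distance of tweezers from where it was at the start of the episode above 0.025 m).
It also fails if it takes over 64 s, if anything falls off the work surface, if the arm or the gripper's body presses on something with over 40 N, if the wrist force passes 120 N, or if a joint passes its speed limit or range.

## Working session

There is one attempt and no reset: what is moved stays moved. The work goes in short steps, Python scripts to look and compute and a tool call to move; the robot and the scene stay as the last step left them, time stands still between calls to the robot, and variables do not carry over. Pictures are saved under pics/ and viewed, at most 10 in all, crops included, and the job is handed in when it is done.

Besides the shell and the picture viewer there is one more tool, called by a JSON object that holds its "op" and its "data". servo_tool: Moves the arm, as the interface text tells. Its arguments: {"type":"object","properties":{"motion":{"type":"string"}},"required":["motion"]}

```bash
ls; mkdir -p pics; python3 - <<'E'
from plant import env
import cv2
o=env.get_obs(); print({k:o[k] for k in("time_s","qpos","position","eef_rot","grip_width")})
for n in("scene","top"):
    cv2.imwrite(f"pics/{n}0.png",env.grab_frame(n)); print(n,env.camera_params(n))
print(env.camera_params("wrist"))
E
```

```text
pics
{'time_s': 0.0, 'qpos': array([-1.26570001,  0.31176093,  0.01399496,  1.51308114, -0.00443558,
        1.31920404, -0.02720956]), 'position': array([0.18667675, 0.51660363, 0.24719196]), 'eef_rot': array([-3.13917106e+00,  6.52817291e-05,  2.79485181e+00]), 'grip_width': 0.08552973323779574}
scene {'camera_matrix': array([[617.11501076,   0.        , 316.36593651],
       [  0.        , 617.11501076, 234.38503687],
       [  0.        ,   0.        ,   1.        ]]), 'rvec': array([ 0.5937196 , -2.36793261,  1.53541339]), 'tvec': array([0.57729547, 0.07106631, 1.1757832 ])}
top {'camera_matrix': array([[538.87273435,   0.        , 315.55785212],
       [  0.        , 538.87273435, 245.41463699],
       [  0.        ,   0.        ,   1.        ]]), 'rvec': array([ 2.18874582, -2.23401148,  0.03591932]), 'tvec': array([0.37430881, 0.44310741, 1.0590984 ])}
{'camera_matrix': array([[335.59601697,   0.        , 325.35824754],
       [  0.        , 335.59601697, 244.41108272],
       [  0.        ,   0.        ,   1.        ]]), 'tool_from_camera': array([[-5.65584380e-04, -9.60360857e-01, -2.78759222e-01,
         7.07771697e-02],
       [ 9.99999589e-01, -7.40574734e-04,  5.22439535e-04,
         8.78508788e-05],
       [-7.08172516e-04, -2.78758812e-01,  9.60360882e-01,
        -1.26541860e-01],
       [ 0.00000000e+00,  0.00000000e+00,  0.00000000e+00,
         1.00000000e+00]])}
```

View pics/scene0.png

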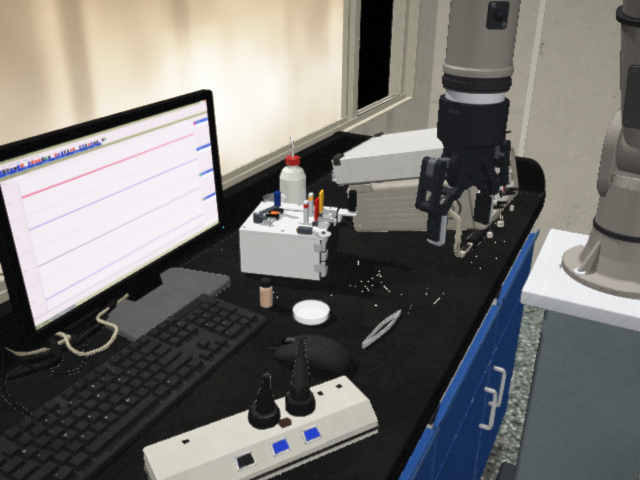

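View pics/top0.png

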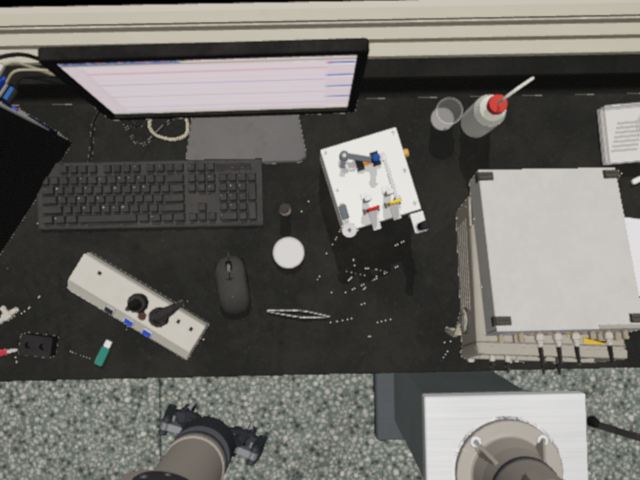

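The scene view shows the grey chamber (about 285,240) with vial (266,293), dish (311,312), mouse (312,353) and tweezers (381,328). In the top view the roof spans about (320,150), (400,130), (425,215), (345,235). The hinge is near (349,230), the gate knob near (421,225), and the blue knob near (376,157).

```bash
cat > h.py <<'E'
from plant import env
import cv2,numpy as np
def ray(cam,uv):
    p=env.camera_params(cam); R,_=cv2.Rodrigues(p["rvec"]); C=-R.T@p["tvec"]
    n=cv2.undistortPoints(np.float64(uv).reshape(-1,1,2),p["camera_matrix"],None)[:,0]
    return C,np.c_[n,np.ones(len(n))]@R
def onz(cam,uv,z):
    C,d=ray(cam,uv); return C+d*((z-C[2])/d[:,2])[:,None]
def pix(cam,X):
    p=env.camera_params(cam); return cv2.projectPoints(np.float64(X).reshape(-1,1,3),p["rvec"],p["tvec"],p["camera_matrix"],None)[0][:,0]
def tool():
    o=env.get_obs(); r,p,y=o["eef_rot"]
    from scipy.spatial.transform import Rotation as Ro
    T=np.eye(4);T[:3,:3]=Ro.from_euler("xyz",[r,p,y]).as_matrix();T[:3,3]=o["position"];return T
def wray(uv,T):
    p=env.camera_params("wrist"); M=T@p["tool_from_camera"]
    n=cv2.undistortPoints(np.float64(uv).reshape(-1,1,2),p["camera_matrix"],None)[:,0]
    return M[:3,3],np.c_[n,np.ones(len(n))]@M[:3,:3].T
def wonz(uv,z,T):
    C,d=wray(uv,T); return C+d*((z-C[2])/d[:,2])[:,None]
E
python3 - <<'E'
from h import *
im=cv2.imread("pics/top0.png")
cv2.imwrite("pics/c1.png",cv2.resize(im[110:260,300:450],None,fx=4,fy=4,interpolation=cv2.INTER_CUBIC))
hsv=cv2.cvtColor(im,cv2.COLOR_BGR2HSV)
def blob(lo,hi):
    m=cv2.inRange(hsv,lo,hi);m[:110]=0;m[260:]=0;m[:,:300]=0;m[:,450:]=0
    n,l,s,c=cv2.connectedComponentsWithStats(m)
    return [(s[i,4],c[i].round(1),s[i,:4]) for i in range(1,n) if s[i,4]>4]
for nm,lo,hi in(("blue",(100,120,30),(130,255,255)),("red",(170,120,60),(180,255,255)),("red0",(0,150,60),(8,255,255)),("yel",(18,120,80),(35,255,255)),("or",(9,150,80),(17,255,255)),("grn",(45,100,60),(90,255,255))):
    for b in blob(lo,hi): print(nm,b)
m=cv2.inRange(hsv,(0,0,120),(180,60,255));m[:110]=0;m[260:]=0;m[:,:300]=0;m[:,432:]=0
c=max(cv2.findContours(m,0,2)[0],key=cv2.contourArea)
a=cv2.approxPolyDP(c,4,True)[:,0];print(a.tolist())
print(onz("top",a,.095).round(3).tolist(), cv2.minAreaRect(np.float32(onz("top",c[:,0],.095)[:,:2])))
E
```

```text
blue (np.int32(63), array([375. , 157.9]), array([372, 153,   7,  11], dtype=int32))
red0 (np.int32(26), array([372.8, 208.2]), array([367, 206,  12,   5], dtype=int32))
yel (np.int32(40), array([406.5, 151.8]), array([404, 148,   6,   9], dtype=int32))
yel (np.int32(38), array([394.2, 201.6]), array([388, 199,  13,   7], dtype=int32))
or (np.int32(14), array([366.1, 162.9]), array([364, 162,   7,   3], dtype=int32))
[[395, 127], [320, 150], [345, 236], [370, 223], [378, 229], [380, 221], [408, 212], [414, 231], [425, 230], [416, 228], [425, 219], [417, 210], [420, 205]]
[[0.661, 0.217, 0.095], [0.621, 0.354, 0.095], [0.464, 0.312, 0.095], [0.487, 0.266, 0.095], [0.476, 0.252, 0.095], [0.49, 0.248, 0.095], [0.505, 0.197, 0.095], [0.471, 0.187, 0.095], [0.472, 0.167, 0.095], [0.476, 0.183, 0.095], [0.492, 0.167, 0.095], [0.509, 0.181, 0.095], [0.518, 0.175, 0.095]] ((0.5476056337356567, 0.2607467770576477), (0.19672438502311707, 0.15166309475898743), 15.825681686401367)
```

View pics/c1.png

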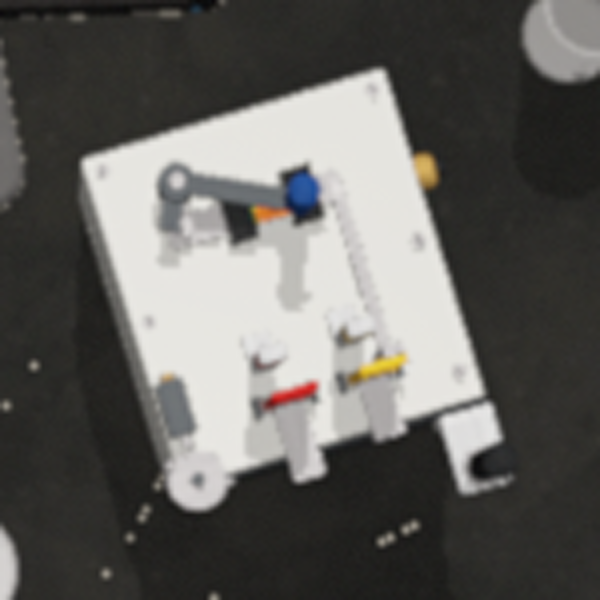

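```bash
cat >> h.py <<'E'
def W(x,y,z=0):
    import json; cx,cy,a=json.load(open("pose.json")); c,s=np.cos(a),np.sin(a)
    return np.array([cx+c*x-s*y,cy+s*x+c*y,z])
def Cf(P):
    import json; cx,cy,a=json.load(open("pose.json")); c,s=np.cos(a),np.sin(a)
    d=np.atleast_2d(P)[:,:2]-[cx,cy]; return np.c_[d[:,0]*c+d[:,1]*s,-d[:,0]*s+d[:,1]*c]
def go(x,y,z,yaw_c=None):
    "chamber-frame TCP goal -> tool shift/turn numbers (commanded = measured assumed)"
    import json; a=json.load(open("pose.json"))[2]
    T=tool(); d=T[:3,:3].T@(W(x,y,z)-T[:3,3]); yaw=env.get_obs()["eef_rot"][2]
    t=0 if yaw_c is None else (yaw-(yaw_c+a)+np.pi)%(2*np.pi)-np.pi
    print("shift",(d/.2).round(4),"turn",round(t/(np.pi/2),4),"| tcp chamber",Cf(T[:3,3])[0].round(4),T[2,3].round(4),"yaw_c",round(yaw-a,4))
E
python3 - <<'E'
from h import *
import json
q=onz("top",[[320.8,149.5],[396.3,127.5],[421,208]],.095)[:,:2]
print(q.round(4),np.linalg.norm(q[0]-q[1]),np.linalg.norm(q[2]-q[1]))
# least squares pose from 3 corners
mod=np.array([[.078,.072],[.078,-.072],[-.078,-.072]])
A,b=q.mean(0),mod.mean(0); H=(mod-b).T@(q-A); a=np.arctan2(H[0,1]-H[1,0],H[0,0]+H[1,1])
R=np.array([[np.cos(a),-np.sin(a)],[np.sin(a),np.cos(a)]]);t=A-R@b
json.dump([*t,a],open("pose.json","w"));print(t,a,np.degrees(a))
sc=cv2.imread("pics/scene0.png");h=cv2.cvtColor(sc,cv2.COLOR_BGR2HSV)
m=cv2.inRange(h,(100,120,30),(130,255,255));m[:170]=0;m[230:]=0;m[:,:230]=0;m[:,350:]=0
n,l,s,c=cv2.connectedComponentsWithStats(m);i=1+s[1:,4].argmax();print("scene blue",s[i],c[i])
C1,d1=ray("top",[[375.5,157.9]]);C2,d2=ray("scene",[c[i]])
k=np.linalg.lstsq(np.c_[d1[0],-d2[0]],C2-C1,rcond=None)[0];P1=C1+k[0]*d1[0];P2=C2+k[1]*d2[0];print(P1,P2,Cf(P1),Cf(P2))
for nm,uv,z in(("red",(372.8,208.2),.141),("yel",(394.2,201.6),.141),("gknob",(420,226),.138),("hinge",(300+199/4,110+480/4),.1),("pivot",(300+177/4,110+182/4),.115)):
    print(nm,Cf(onz("top",[uv],z)).round(4))
E
```

```text
[[0.6222 0.3527]
 [0.6598 0.2146]
 [0.5122 0.1734]] 0.14311609519818239 0.15318293643438488
[0.56657643 0.26300677] 0.2721203865101938 15.591349666502806
scene blue [273 190   7  17  92] [276.57608696 197.32608696]
[0.5990543  0.2575822  0.12671036] [0.6022133  0.25936852 0.12708336] [[ 0.0298248  -0.01395419]] [[ 0.03334768 -0.01308265]]
red [[-0.0543  0.0183]]
yel [[-0.0541 -0.0204]]
gknob [[-0.1072 -0.0514]]
hinge [[-0.0776  0.0639]]
pivot [[0.0516 0.0361]]
```

```bash
python3 - <<'E'
from h import *
go(-.02,-.02,.26,np.pi/2)
E
```

```text
shift [-2.1939 -0.6872 -0.0617] turn 0.6061 | tcp chamber [-0.2977  0.3464] 0.2473 yaw_c 2.5228
```

{"op": "servo_tool", "data": {"motion": "1 -1 -0.3 -0.06 0.3; 1 -1 -0.3 -0.06 0.3; 1 -1 -0.3 -0.06 0.3; 1 -1 -0.3 -0.06 0.3; 1 -1 -0.3 -0.06 0.3; 1 -1 -0.3 -0.06 0.3"}}

```text
time_s: 0.7
position: [0.3569, 0.3906, 0.2601]
eef_rot: [-3.141, 0.001, 2.317]
contact_force: [-0.3, 1.0, 0.3]
grip_width: 0.0853
gripper_force: 0.0
```

```bash
python3 - <<'E'
from h import *
go(-.02,-.02,.26,np.pi/2)
E
```

```text
shift [-1.2236  0.2017  0.0016] turn 0.3021 | tcp chamber [-0.1677  0.1792] 0.2601 yaw_c 2.0453
```

{"op": "servo_tool", "data": {"motion": "1 -1 0.2 0 0.3; 1 -1 0.2 0 0.3; 1 -1 0.2 0 0.3; 1 -1 0.2 0 0.3; 1 -1 0.2 0 0.3; 1 -1 0.2 0 0.3; 1 -1 0.2 0 0.3"}}

```text
time_s: 1.4
position: [0.5184, 0.2774, 0.2596]
eef_rot: [-3.139, -0.002, 1.857]
contact_force: [-1.0, 0.7, 0.8]
grip_width: 0.0858
gripper_force: 0.0
```

```bash
python3 - <<'E'
from h import *
go(-.02,-.02,.26,np.pi/2)
np.save("T1.npy",tool());cv2.imwrite("pics/w1.png",env.grab_frame("wrist"))
E
```

```text
shift [-0.2356  0.1093 -0.0028] turn 0.0091 | tcp chamber [-0.0425  0.0268] 0.2596 yaw_c 1.585
```

View pics/w1.png

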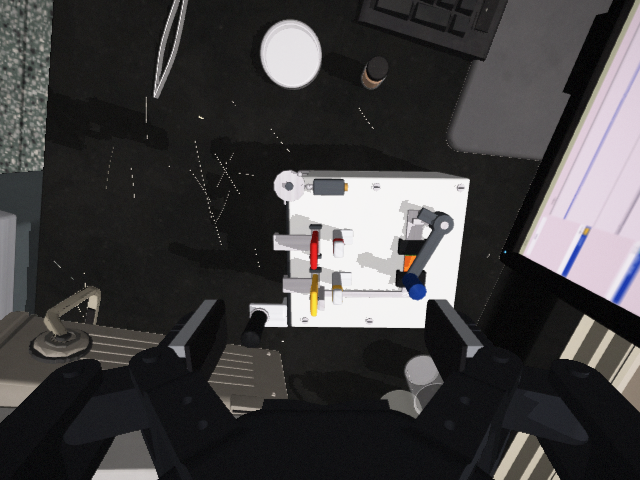

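The wrist view shows the roof corners near (468,178), (456,328) and (290,328). The pivot is at (444,223), blue knob top (417,291), red tab (315,248), yellow tab (314,296), hinge (289,186). The gate knob runs from its foot (260,313) to its top (252,342).

```bash
python3 - <<'E'
from h import *
im=cv2.imread("pics/w1.png");T=np.load("T1.npy");h=cv2.cvtColor(im,cv2.COLOR_BGR2HSV)
m=cv2.inRange(h,(0,0,150),(180,40,255));m[:160]=0;m[345:]=0;m[:,:280]=0;m[:,480:]=0
c=max(cv2.findContours(m,0,2)[0],key=cv2.contourArea)
a=cv2.approxPolyDP(c,3,True)[:,0];P=wonz(a,.095,T)
for u,p,k in zip(a.tolist(),P.round(4).tolist(),Cf(P).round(4).tolist()):print(u,p[:2],k)
def blob(nm,lo,hi,zs):
    m=cv2.inRange(h,lo,hi);m[:160]=0;m[345:]=0;m[:,:240]=0;m[:,480:]=0
    n,l,s,c=cv2.connectedComponentsWithStats(m)
    for i in range(1,n):
        if s[i,4]>25: print(nm,s[i],c[i].round(1),[Cf(wonz([c[i]],z,T))[0].round(4).tolist() for z in zs])
blob("blue",(100,120,30),(130,255,255),(.127,.142));blob("red",(0,150,60),(8,255,255),(.125,.143));blob("yel",(18,120,80),(35,255,255),(.125,.143))
for nm,uv,z in(("pivot",(444,223),.116),("hinge",(289,186),.1),("gk top",(252,342),.138),("gk foot",(260,313),.092)): print(nm,Cf(wonz([uv],z,T)).round(4))
cv2.imwrite("pics/w1c.png",cv2.resize(im[160:360,230:480],None,fx=3,fy=3,interpolation=cv2.INTER_CUBIC))
E
```

```text
[280, 173] [0.4671, 0.3146] [-0.082, 0.0764]
[280, 197] [0.4721, 0.2948] [-0.0825, 0.056]
[285, 204] [0.4778, 0.2901] [-0.0783, 0.0499]
[289, 201] [0.4805, 0.2936] [-0.0747, 0.0526]
[290, 234] [0.4888, 0.2652] [-0.0743, 0.023]
[310, 234] [0.506, 0.2702] [-0.0564, 0.0232]
[310, 223] [0.5033, 0.2799] [-0.0564, 0.0333]
[322, 224] [0.5138, 0.282] [-0.0458, 0.0325]
[318, 287] [0.527, 0.223] [-0.0489, -0.0279]
[331, 289] [0.5393, 0.2245] [-0.0366, -0.0297]
[333, 271] [0.5359, 0.2423] [-0.0351, -0.0117]
[350, 271] [0.551, 0.2467] [-0.0194, -0.0115]
[340, 273] [0.5427, 0.2422] [-0.0286, -0.0136]
[343, 289] [0.5501, 0.2277] [-0.0254, -0.0296]
[402, 290] [0.6036, 0.2424] [0.0301, -0.0298]
[333, 292] [0.542, 0.2221] [-0.0347, -0.0328]
[332, 301] [0.5437, 0.213] [-0.0355, -0.042]
[331, 291] [0.5399, 0.2226] [-0.0366, -0.0318]
[325, 291] [0.5345, 0.221] [-0.0422, -0.0318]
[313, 317] [0.531, 0.1917] [-0.0534, -0.0591]
[308, 297] [0.5208, 0.2106] [-0.0582, -0.0382]
[311, 279] [0.5185, 0.2289] [-0.0554, -0.0199]
[283, 279] [0.4935, 0.2216] [-0.0815, -0.0203]
[283, 291] [0.4966, 0.2098] [-0.0817, -0.
[... 183 characters left out ...]
.0376]
[446, 299] [0.6467, 0.2455] [0.0724, -0.0384]
[453, 307] [0.6562, 0.2396] [0.08, -0.0467]
[468, 179] [0.6225, 0.355] [0.0786, 0.0736]
[301, 177] [0.4851, 0.3164] [-0.0641, 0.0733]
[300, 172] [0.4832, 0.3202] [-0.065, 0.0775]
[290, 170] [0.4746, 0.3194] [-0.0734, 0.079]
blue [402 273  24  27 425] [413.6 285.9] [[0.0314, -0.012], [0.027, -0.0057]]
red [310 231   8  39 254] [313.6 250.1] [[-0.0521, 0.0174], [-0.0515, 0.0229]]
yel [310 274   8  42 281] [313.7 295. ] [[-0.0519, -0.0223], [-0.0513, -0.0141]]
yel [332 285  10   4  36] [336.5 286.6] [[-0.0328, -0.0144], [-0.0335, -0.0067]]
pivot [[0.0547 0.0394]]
hinge [[-0.074   0.0661]]
gk top [[-0.1031 -0.06  ]]
gk foot [[-0.1049 -0.0572]]
```

View pics/w1c.png

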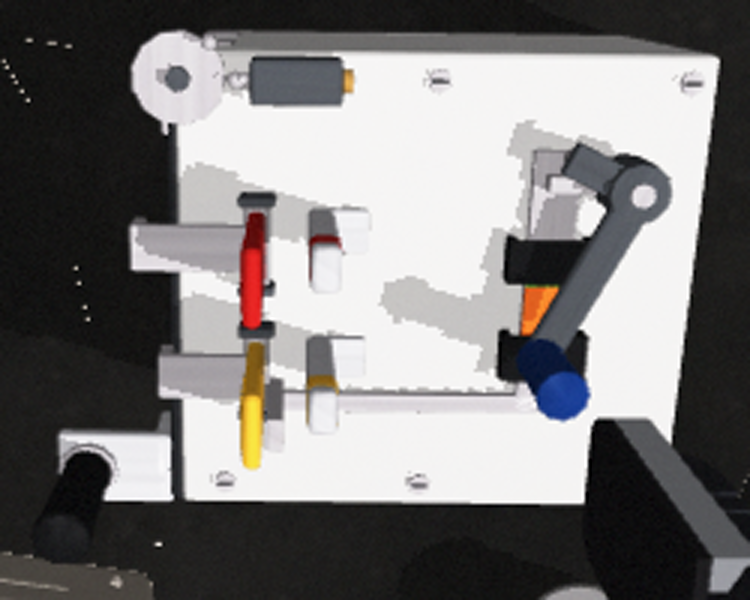

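```bash
python3 - <<'E'
from h import *
import json
p=json.load(open("pose.json"));w=W(0,.002);json.dump([w[0],w[1],p[2]],open("pose.json","w"))
go(.031,-.017,.20,np.pi/2)
E
```

```text
shift [-0.2163  0.3654  0.2981] turn 0.0095 | tcp chamber [-0.0426  0.025 ] 0.2598 yaw_c 1.5857
```

{"op": "servo_tool", "data": {"motion": "-0.3 -0.216 0.365 0.15 0.01; -0.3 -0.216 0.365 0.3 0.01; -0.3 -0.216 0.365 0.3 0.01; -0.3 -0.216 0.365 0.3 0.01; -0.3 -0.216 0.365 0.3 0.01; -0.3 -0.216 0.365 0.3 0.01"}}

```text
time_s: 2.05
position: [0.602, 0.2556, 0.2025]
eef_rot: [3.139, -0.002, 1.84]
contact_force: [0.1, 0.4, 0.7]
grip_width: 0.0298
gripper_force: 0.0
```

```bash
python3 - <<'E'
from h import *
go(.031,-.017,.138,np.pi/2)
T=tool();np.save("T2.npy",T);im=env.grab_frame("wrist");cv2.imwrite("pics/w2.png",im)
h=cv2.cvtColor(im,cv2.COLOR_BGR2HSV);m=cv2.inRange(h,(100,120,30),(130,255,255))
n,l,s,c=cv2.connectedComponentsWithStats(m)
for i in range(1,n):
    if s[i,4]>100: print(s[i],c[i],Cf(wonz([c[i]],.128,T)))
E
```

```text
shift [ 0.0076 -0.0068  0.3227] turn -0.0018 | tcp chamber [ 0.0322 -0.0187] 0.2025 yaw_c 1.568
[517 181  29  57 313] [530.75079872 209.32587859] [[0.1572873  0.01566645]]
[577 191  42  75 590] [596.95932203 228.4779661 ] [[0.20026974 0.00354056]]
[312 241  24  32 615] [323.28943089 256.63252033] [[ 0.03115266 -0.01392907]]
```

View pics/w2.png

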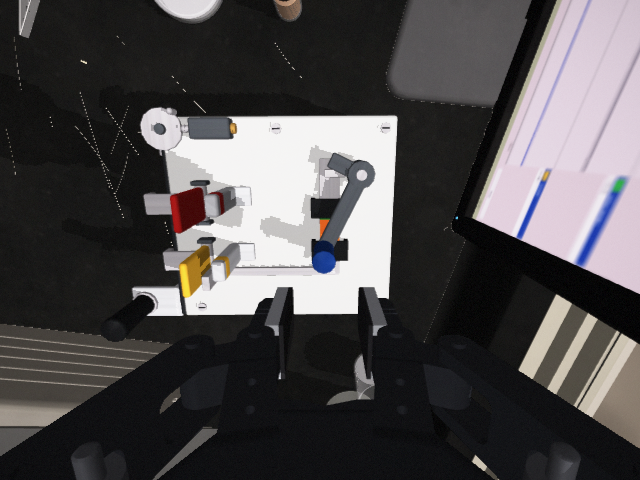

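The blue knob (323,257) projects to chamber (31.2, -13.9) mm, as it should, and lies midway between the fingers. I'll descend around it.

{"op": "servo_tool", "data": {"motion": "-0.3 0.008 -0.007 0.1 0; -0.3 0.008 -0.007 0.2 0; -0.3 0.008 -0.007 0.26 0; -0.3 0.008 -0.007 0.32 0; -0.3 0.008 -0.007 0.32 0; -0.3 0.008 -0.007 0.32 0"}}

```text
time_s: 2.7
position: [0.6012, 0.2544, 0.1368]
eef_rot: [3.141, -0.0, 1.837]
contact_force: [-0.3, -0.6, -0.5]
grip_width: 0.03
gripper_force: 0.0
```

```bash
python3 - <<'E'
from h import *
go(.09,-.017,.138,np.pi/2)
E
```

```text
shift [ 0.0147  0.2949 -0.0057] turn -0.0039 | tcp chamber [ 0.031  -0.0196] 0.1368 yaw_c 1.5647
```

{"op": "servo_tool", "data": {"motion": "-0.3 0.005 0.06 0 0; -0.3 0.005 0.12 0 0; -0.3 0.005 0.18 0 0; -0.3 0.005 0.24 0 0; -0.3 0.005 0.28 0 0; -0.3 0.005 0.295 0 0; -0.3 0.005 0.295 0 0; -0.3 0.005 0.295 0 0"}}

```text
time_s: 3.5
position: [0.6532, 0.2698, 0.1366]
eef_rot: [-3.131, -0.0, 1.837]
contact_force: [-13.0, -4.3, 3.7]
grip_width: 0.0302
gripper_force: 1.4
```

```bash
python3 - <<'E'
from h import *
go(.031,-.017,.138,np.pi/2)
T=tool();im=env.grab_frame("wrist");cv2.imwrite("pics/w3.png",im)
for n,a,b in(("knob",(100,120,30),(130,255,255)),("green",(45,100,60),(85,255,255)),("or",(9,150,80),(17,255,255))):
  m=cv2.inRange(cv2.cvtColor(im,cv2.COLOR_BGR2HSV),a,b);k,l,s,c=cv2.connectedComponentsWithStats(m)
  for i in range(1,k):
    if s[i,4]>30: print(n,s[i],Cf(wonz([c[i]],.128,T)).round(4))
E
```

```text
shift [ 0.0071 -0.2717 -0.0042] turn -0.0035 | tcp chamber [ 0.0853 -0.0187] 0.1366 yaw_c 1.5653
knob [479 197  39  83 600] [[0.1569 0.0157]]
knob [ 558  223   73  124 1820] [[ 0.2005 -0.0056]]
knob [ 289  278   35   54 1469] [[ 0.0771 -0.0152]]
green [619 203  21  22 296] [[0.2086 0.0256]]
green [215 245  28  24 637] [[0.0443 0.0078]]
or [ 79 114   9  13  51] [[-0.0067  0.0626]]
or [217 270  27   5 130] [[0.0442 0.0007]]
```

The lever is at its stop (14 N, knob at x = 77 mm) and the green patch shows. Next I bring it home.

{"op": "servo_tool", "data": {"motion": "-0.3 0 -0.08 0 0; -0.3 0 -0.16 0 0; -0.3 0 -0.24 0 0; -0.3 0 -0.3 0 0; -0.3 0 -0.3 0 0; -0.3 0 -0.3 0 0"}}

```text
time_s: 4.15
position: [0.6007, 0.2553, 0.1375]
eef_rot: [3.139, -0.0, 1.837]
contact_force: [0.8, -0.0, 0.8]
grip_width: 0.0302
gripper_force: 0.0
```

```bash
python3 - <<'E'
from h import *
T=tool();im=env.grab_frame("wrist")
for n,a,b in(("knob",(100,120,30),(130,255,255)),("green",(45,100,60),(85,255,255)),("or",(9,150,80),(17,255,255))):
  m=cv2.inRange(cv2.cvtColor(im,cv2.COLOR_BGR2HSV),a,b);k,l,s,c=cv2.connectedComponentsWithStats(m)
  for i in range(1,k):
    if s[i,4]>30: print(n,s[i],Cf(wonz([c[i]],.128,T)).round(4))
go(.031,-.017,.20,np.pi/2);go(-.036,-.022,.20,np.pi/2)
E
```

```text
knob [604 205  36  73 745] [[0.1572 0.0117]]
knob [ 309  276   35   53 1417] [[ 0.0311 -0.0142]]
green [321 244  15  25 223] [[0.0312 0.009 ]]
shift [ 0.0085  0.001  -0.3139] turn -0.004 | tcp chamber [ 0.0309 -0.0187] 0.1372 yaw_c 1.5645
shift [-0.0186 -0.3338 -0.3147] turn -0.004 | tcp chamber [ 0.0309 -0.0187] 0.1372 yaw_c 1.5645
```

Lever home (knob at 31.1, -14.2) with the green patch still showing. Next, up and over to the yellow catch.

{"op": "servo_tool", "data": {"motion": "-0.3 0 0 -0.22 0; -0.1 -0.01 -0.1 -0.31 0; 0.2 -0.019 -0.2 -0.31 0; 0.2 -0.019 -0.334 -0.31 0; 0.2 -0.019 -0.334 -0.31 0; 0.2 -0.019 -0.334 -0.31 0; 0.2 -0.019 -0.334 -0.31 0"}}

```text
time_s: 4.9
position: [0.5376, 0.2341, 0.1986]
eef_rot: [3.14, 0.0, 1.837]
contact_force: [1.2, 0.4, -0.1]
grip_width: 0.0512
gripper_force: 0.0
```

```bash
python3 - <<'E'
from h import *
go(-.036,-.022,.134,np.pi/2)
T=tool();im=env.grab_frame("wrist");cv2.imwrite("pics/w4.png",im[60:460,60:600])
E
```

```text
shift [ 0.0004 -0.0021  0.3232] turn -0.004 | tcp chamber [-0.0357 -0.0221] 0.1986 yaw_c 1.5644
```

View pics/w4.png

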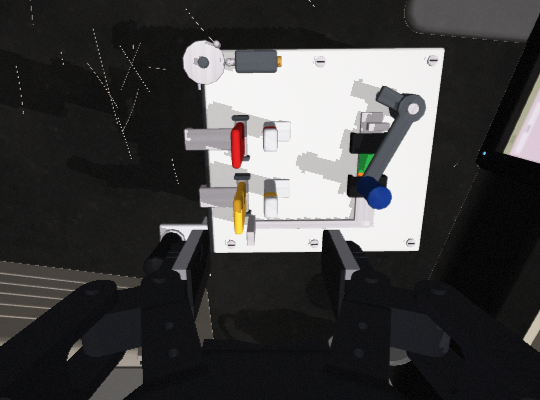

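The yellow tab (about 300,265 in the full frame) and its post (330,258) lie between the open fingers and the patch is green. I'll descend.

{"op": "servo_tool", "data": {"motion": "0.2 0 -0.002 0.12 0; 0.2 0 -0.002 0.22 0; 0.2 0 -0.002 0.28 0; 0.2 0 -0.002 0.323 0; 0.2 0 -0.002 0.323 0; 0.2 0 -0.002 0.323 0"}}

```text
time_s: 5.55
position: [0.5366, 0.2338, 0.1343]
eef_rot: [3.14, -0.0, 1.837]
contact_force: [0.2, 0.3, 0.0]
grip_width: 0.0512
gripper_force: 0.0
```

```bash
python3 - <<'E'
from h import *
go(-.036,-.022,.134,np.pi/2)
T=tool();im=env.grab_frame("wrist")
h=cv2.cvtColor(im,cv2.COLOR_BGR2HSV)
m=cv2.inRange(h,(18,120,60),(35,255,255));k,l,s,c=cv2.connectedComponentsWithStats(m)
for i in range(1,k):
    if s[i,4]>30: print(s[i],c[i].round(1),Cf(wonz([c[i]],.125,T)).round(4),Cf(wonz([c[i]],.138,T)).round(4))
E
```

```text
shift [0.0004 0.0038 0.0013] turn -0.004 | tcp chamber [-0.0368 -0.0221] 0.1343 yaw_c 1.5645
[345 103   6  14  73] [347.5 109.5] [[-0.0278  0.0623]] [[-0.0287  0.061 ]]
[ 282  277   20   84 1250] [291.4 318.5] [[-0.0521 -0.0252]] [[-0.0506 -0.0181]]
[326 297  19  11 144] [334.5 301. ] [[-0.0327 -0.0167]] [[-0.0331 -0.0105]]
```

{"op": "servo_tool", "data": {"motion": "-0.1 0 0.004 0 0; -0.4 0 0.004 0 0; -0.6 0 0.004 0 0; -0.7 0 0.004 0 0; -0.7 0 0.004 0 0; -0.7 0 0.004 0 0; -0.7 0 0.004 0 0; -0.7 0 0.004 0 0"}}

```text
time_s: 6.4
position: [0.5356, 0.2337, 0.1346]
eef_rot: [-3.139, -0.001, 1.836]
contact_force: [-4.2, -1.2, 5.7]
grip_width: 0.0164
gripper_force: 57.7
```

```bash
python3 - <<'E'
from h import *
go(-.036,-.022,.134,np.pi/2)
o=env.get_obs();print(o["grip_width"],o["gripper_force"],o["contact_force"])
im=env.grab_frame("wrist");cv2.imwrite("pics/w5.png",im[:,:560])
E
```

```text
shift [-0.0006  0.0085  0.0032] turn -0.0041 | tcp chamber [-0.0377 -0.0219] 0.1346 yaw_c 1.5643
0.016387516412596777 57.746255421079695 [-4.16218061 -1.15013431  5.69513853]
```

View pics/w5.png

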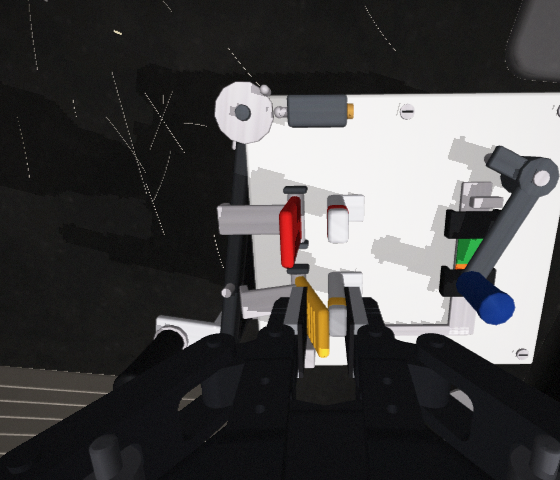

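The yellow tab is squeezed against its post and the gate is ajar (dark wedge at 237,240). Now I release it and move over to the red catch.

{"op": "servo_tool", "data": {"motion": "0.2 0 0 0 0; 0.2 0 0 0 0; 0.2 0 0 0 0; 0.2 0 0 -0.2 0; 0.2 0.1 0 -0.25 0; 0.2 0.2 0 -0.25 0; 0.2 0.2 0 -0.25 0; 0.2 0.2 0 -0.25 0"}}

```text
time_s: 7.25
position: [0.5263, 0.2721, 0.1833]
eef_rot: [3.142, 0.001, 1.838]
contact_force: [-0.9, -0.4, 0.3]
grip_width: 0.0516
gripper_force: 0.0
```

```bash
python3 - <<'E'
from h import *
go(-.036,.018,.134,np.pi/2)
T=tool();im=env.grab_frame("wrist")
h=cv2.cvtColor(im,cv2.COLOR_BGR2HSV)
for lo,hi in(((0,150,60),(8,255,255)),((18,120,60),(35,255,255))):
  m=cv2.inRange(h,lo,hi);k,l,s,c=cv2.connectedComponentsWithStats(m)
  for i in range(1,k):
    if s[i,4]>30: print(s[i],c[i].round(1),Cf(wonz([c[i]],.125,T)).round(4),Cf(wonz([c[i]],.138,T)).round(4))
E
```

```text
shift [0.0022 0.0019 0.2466] turn -0.0033 | tcp chamber [-0.0364  0.0176] 0.1833 yaw_c 1.5656
[292 248  14  58 578] [298.5 277.1] [[-0.0522  0.0148]] [[-0.0511  0.02  ]]
[325 260  14   5  49] [331.6 261.9] [[-0.0327  0.0242]] [[-0.0329  0.0288]]
[339 183   5  10  38] [341.2 187.6] [[-0.0274  0.0671]] [[-0.028   0.0686]]
[295 305  13  64 632] [300.8 336.3] [[-0.0519 -0.0247]] [[-0.0508 -0.0167]]
[326 323  13   7  76] [331.8 325.7] [[-0.0326 -0.0174]] [[-0.0328 -0.0099]]
```

{"op": "servo_tool", "data": {"motion": "0.2 0.002 0.002 0.1 0; 0.2 0.002 0.002 0.18 0; 0.2 0.002 0.002 0.247 0; 0.2 0.002 0.002 0.247 0; 0.2 0.002 0.002 0.247 0"}}

```text
time_s: 7.8
position: [0.5267, 0.2721, 0.1342]
eef_rot: [-3.141, 0.001, 1.836]
contact_force: [1.2, 0.1, 0.3]
grip_width: 0.0514
gripper_force: 0.0
```

{"op": "servo_tool", "data": {"motion": "-0.1 0 0.002 0 0; -0.4 0 0.002 0 0; -0.6 0 0.002 0 0; -0.7 0 0.002 0 0; -0.7 0 0.002 0 0; -0.7 0 0.002 0 0; -0.7 0 0.002 0 0; -0.7 0 0.002 0 0"}}

```text
time_s: 8.6
position: [0.5248, 0.2725, 0.1355]
eef_rot: [-3.137, -0.0, 1.837]
contact_force: [-4.6, -2.6, 6.0]
grip_width: 0.0165
gripper_force: 57.6
```

```bash
python3 - <<'E'
from h import *
go(-.036,.018,.134,np.pi/2)
im=env.grab_frame("wrist");cv2.imwrite("pics/w6.png",im[:,:560]);cv2.imwrite("pics/t6.png",env.grab_frame("top")[110:290,290:470])
E
```

```text
shift [-0.0017  0.0083  0.0073] turn -0.004 | tcp chamber [-0.0377  0.0184] 0.1355 yaw_c 1.5645
```

View pics/w6.png

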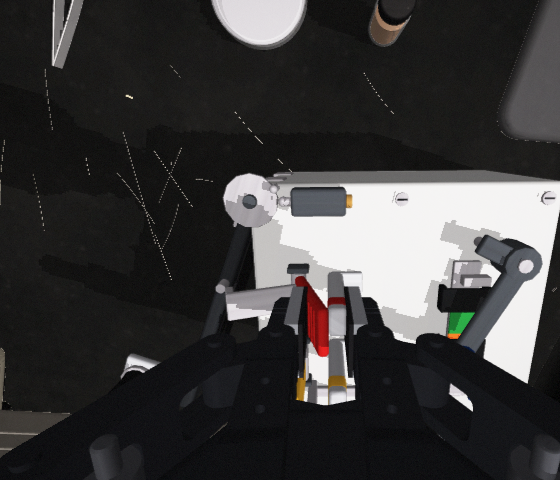

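The red tab is squeezed and the gate has swung further. I'll release, lift and move towards the gate knob.

{"op": "servo_tool", "data": {"motion": "0.2 0 0 0 0; 0.2 0 0 0 0; 0.2 0 0 0 0; 0.2 0 0 -0.2 0; 0.2 0 0 -0.3 0; 0.2 -0.1 -0.2 -0.35 0; 0.2 -0.2 -0.4 -0.35 0; 0.2 -0.3 -0.57 -0.35 0"}}

```text
time_s: 9.5
position: [0.4324, 0.1844, 0.205]
eef_rot: [3.139, -0.0, 1.837]
contact_force: [0.1, 0.6, 0.5]
grip_width: 0.0512
gripper_force: 0.0
```

```bash
python3 - <<'E'
from h import *
go(-.151,-.041,.20,np.pi/2)
T=tool();np.save("T7.npy",T);im=env.grab_frame("wrist");cv2.imwrite("pics/w7.png",im)
E
```

```text
shift [ 0.0033 -0.0034  0.025 ] turn -0.0039 | tcp chamber [-0.1503 -0.0417] 0.205 yaw_c 1.5647
```

View pics/w7.png

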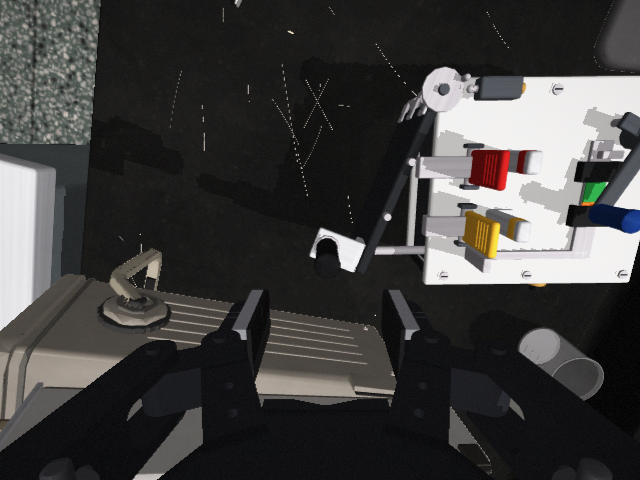

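The gate stands part open, its knob top at (326,264) and foot near (328,243), with both catches back at rest.

```bash
python3 - <<'E'
from h import *
T=np.load("T7.npy")
a=Cf(wonz([(326,264)],.138,T))[0];b=Cf(wonz([(328,241)],.092,T))[0];print(a,b)
H=np.array([-.0745,.064])
for p in(a,b): d=p-H;print(np.linalg.norm(d),-np.arctan2(d[1],d[0])-np.radians(103.2))
go(*a,.122,np.pi/2)
E
```

```text
[-0.14971104 -0.03932493] [-0.14793802 -0.03754217]
0.1277996173811242 0.39882817225883094
0.12531542273817767 0.39576145294474485
shift [0.0365 0.0447 0.4057] turn -0.0072 | tcp chamber [-0.158  -0.0464] 0.2032 yaw_c 1.5595
```

{"op": "servo_tool", "data": {"motion": "0.2 0 0 0 0; 0.2 0 0 0 0; 0.2 0 0 0 0"}}

```text
time_s: 9.85
position: [0.434, 0.1864, 0.2049]
eef_rot: [3.139, -0.0, 1.838]
contact_force: [0.4, -0.3, 0.0]
grip_width: 0.0511
gripper_force: 0.0
```

```bash
python3 - <<'E'
from h import *
go(-.150,-.040,.122,np.pi/2)
T=tool();im=env.grab_frame("wrist");g=cv2.cvtColor(im,cv2.COLOR_BGR2GRAY)
cv2.imwrite("pics/w8.png",cv2.resize(im[180:330,220:440],None,fx=3,fy=3));np.save("T8.npy",T)
# expected pixel of knob top/foot, for checking
p=env.camera_params("wrist");M=np.linalg.inv(T@p["tool_from_camera"])
for z in(.138,.092):
    q=M@np.r_[W(-.150,-.040,z),1];u=p["camera_matrix"]@q[:3];print(z,(u/u[2])[:2].round(1))
E
```

```text
shift [ 4.000e-04 -9.600e-03  4.143e-01] turn -0.0033 | tcp chamber [-0.1483 -0.0401] 0.2049 yaw_c 1.5655
0.138 [322.2 267.5]
0.092 [322.5 246.3]
```

View pics/w8.png

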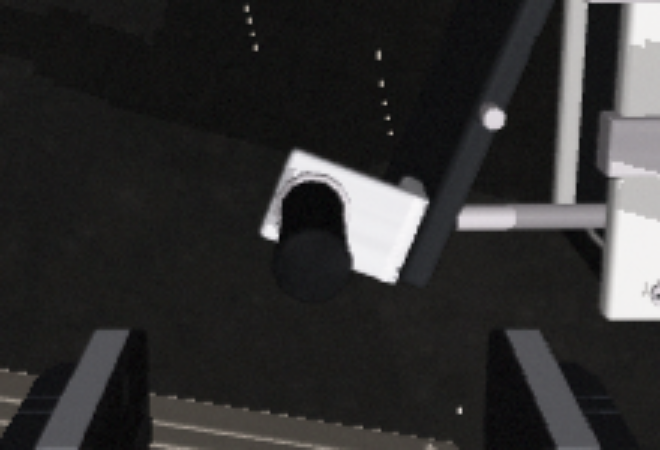

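The knob top lies at about (324,268), against a predicted (322,268), so (-149.5, -40) mm holds. That makes 11 pictures viewed, one over the limit of 10, so I'll view no more and use numbers only.

{"op": "servo_tool", "data": {"motion": "0.2 0 -0.007 0.12 0; 0.2 0 -0.007 0.24 0; 0.2 0 -0.007 0.34 0; 0.2 0 -0.007 0.41 0; 0.2 0 -0.007 0.41 0; 0.2 0 -0.007 0.41 0"}}

```text
time_s: 10.5
position: [0.432, 0.1853, 0.1224]
eef_rot: [3.141, 0.0, 1.837]
contact_force: [-0.9, -0.1, 0.1]
grip_width: 0.0512
gripper_force: 0.0
```

{"op": "servo_tool", "data": {"motion": "-0.3 0 0 0 0; -0.7 0 0 0 0; -0.9 0 0 0 0; -0.9 0 0 0 0; -0.9 0 0 0 0; -0.9 0 0 0 0"}}

```text
time_s: 11.1
position: [0.4322, 0.1854, 0.1234]
eef_rot: [3.139, -0.001, 1.837]
contact_force: [0.5, 1.0, 5.4]
grip_width: 0.0149
gripper_force: 58.8
```

```bash
python3 - <<'E'
from h import *
T=tool();p=Cf(T[:3,3])[0];H=np.array([-.0745,.064]);d=p-H;r=np.linalg.norm(d);th=np.arctan2(d[1],d[0]);print(p,r,th,env.get_obs()["contact_force"])
for k in np.arange(.1,1.25,.1):
    q=H+r*np.array([np.cos(th-k),np.sin(th-k)]);print(round(.4+k,2),q.round(4),(T[:3,:3].T@(W(*q,T[2,3])-T[:3,3])/.2).round(3))
E
```

```text
[-0.15028522 -0.0406688 ] 0.1292244485146089 -2.1974801590896345 [0.4963374  1.00833771 5.37410961]
0.5 [-0.1604 -0.0326] [ 0.04  -0.051 -0.   ]
0.6 [-0.1696 -0.0235] [ 0.085 -0.097 -0.   ]
0.7 [-0.1778 -0.0136] [ 0.134 -0.139 -0.   ]
0.8 [-0.1851 -0.0029] [ 0.188 -0.175 -0.   ]
0.9 [-0.1912  0.0085] [ 0.244 -0.206 -0.   ]
1.0 [-0.1961  0.0204] [ 0.304 -0.231 -0.   ]
1.1 [-0.1999  0.0328] [ 0.366 -0.25  -0.   ]
1.2 [-0.2024  0.0454] [ 0.429 -0.263 -0.   ]
1.3 [-0.2036  0.0583] [ 0.493 -0.27  -0.   ]
1.4 [-0.2035  0.0712] [ 0.558 -0.27  -0.   ]
1.5 [-0.2022  0.0841] [ 0.622 -0.263 -0.   ]
1.6 [-0.1995  0.0967] [ 0.685 -0.25  -0.   ]
```

{"op": "servo_tool", "data": {"motion": "-0.9 0.04 -0.051 0 0; -0.9 0.085 -0.097 0 0; -0.9 0.134 -0.139 0 0; -0.9 0.188 -0.175 0 0; -0.9 0.244 -0.206 0 0; -0.9 0.304 -0.231 0 0; -0.9 0.366 -0.25 0 0; -0.9 0.429 -0.263 0 0"}}

```text
time_s: 11.9
position: [0.36, 0.2525, 0.1233]
eef_rot: [3.138, 0.002, 1.833]
contact_force: [4.1, -3.0, 5.7]
grip_width: 0.0153
gripper_force: 60.1
```

```bash
python3 - <<'E'
from h import *
T=tool();p=Cf(T[:3,3])[0];H=np.array([-.0745,.064]);d=p-H;print(p,np.linalg.norm(d),-np.arctan2(d[1],d[0])%6.283-np.radians(103.2),env.get_obs()["contact_force"])
E
```

```text
[-0.20183282  0.04338229] 0.12899122607561078 1.1798862077275893 [ 4.07724829 -3.03173379  5.72966389]
```

{"op": "servo_tool", "data": {"motion": "-0.9 0.032 -0.004 0 0; -0.9 0.064 -0.007 0 0; -0.9 0.129 -0.007 0 0; -0.9 0.193 0 0 0; -0.9 0.237 0.009 0 0; -0.9 0.237 0.009 0 0; -0.9 0.237 0.009 0 0; -0.9 0.237 0.009 0 0"}}

```text
time_s: 12.7
position: [0.3466, 0.2997, 0.1231]
eef_rot: [-3.141, 0.0, 1.837]
contact_force: [-1.7, -0.9, 8.3]
grip_width: 0.0147
gripper_force: 59.4
```

```bash
python3 - <<'E'
from h import *
T=tool();p=Cf(T[:3,3])[0];H=np.array([-.0745,.064]);d=p-H;print(p,np.linalg.norm(d),-np.arctan2(d[1],d[0])%6.283-np.radians(103.2),env.get_obs()["contact_force"],abs(env.get_obs()["dq"]).max())
# gate in the pictures: bracket (white) beside the knob; lever/catches from the wrist view
im=env.grab_frame("wrist");h=cv2.cvtColor(im,cv2.COLOR_BGR2HSV);T=tool()
for n,lo,hi in(("red",(0,150,60),(8,255,255)),("yel",(18,120,60),(35,255,255)),("blue",(100,120,30),(130,255,255)),("green",(45,100,60),(85,255,255))):
  m=cv2.inRange(h,lo,hi);k,l,s,c=cv2.connectedComponentsWithStats(m)
  for i in range(1,k):
    if s[i,4]>60: print(n,s[i],Cf(wonz([c[i]],.125,T)).round(4))
E
```

```text
[-0.20201336  0.09247842] 0.13065480136130891 1.5599583672961435 [-1.66227762 -0.9021731   8.33939996] 0.002243277132743096
red [605 415  35  33 464] [[-0.066   0.0372]]
```

```bash
python3 -c "
from plant import env
print(env.job_done())"
```

```text
the job is handed in; nothing more can be done
None
```

I ran every step in order and handed the job in with the gripper holding the gate by its knob at about 1.56 rad; the hand-in returned no verdict, and I viewed 11 pictures, one over the limit of 10.

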